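# Set a ball-foot specimen mount to its marked tilt and hold it for clamping

### The job

Lift the ball-foot specimen mount out of its cork ring by the black grip on top of its angle gauge and set it upright, ball down, into the steel clamp ring. Then, without leaning the dial forwards or backwards, rock it in the ring until the swinging needle comes to rest between the two prongs of the clip on the dial's edge. Keep hold of it there, still, with the ball bearing down in the ring, so that I can tighten the clamp: finish while holding, and do not disturb the other things on the bench.

Things in the scene. Friction and masses are not known exactly. Their poses are not given: they have to be found in the camera images.
- mount: ball-foot mount with pendulum angle gauge: one loose piece, 0.4-0.6 kg, 208 mm tall. Starts upright in the cork ring. Origin at the ball's lowest point; z up the gauge, x out of the dial's face (starts pointing away from the robot within 45 degrees), y along the dial. Aluminium ball 64 mm across, stage disc 72 mm across at z 66-70 mm, white sector dial 6 mm thick in the y-z plane (125 mm wide at z 95 mm), grip on top
- grip (a point): middle of the black grip block on the gauge's top, at z = 187 mm of the mount. The block is 14 mm thick along the mount's x, 36 mm wide along y, from z = 164 to 208 mm; take it from above, one finger before and one behind the dial. The needle's hub, in front of the dial, begins 31 mm below this point
- ball_centre (a point): centre of the ball foot, 32 mm above the mount's origin and 155 mm below grip. The axes are the mount's.
- needle (a joint): needle's angle (rad) about the mount's +x, 0 when it points straight down the dial. It swings freely, lightly damped (settles in about 1 s) and hangs plumb: leaning the mount's top towards its +y by some angle makes this value that angle. On the mark it equals clip
- clip (a joint): angle (rad), same sense and pivot as needle, at which the small steel two-pronged clip sits on the dial's curved lower edge (0.21 to 0.40, towards the mount's +y). Stiff; do not shift it
- needle_tip (a point): tip of the dark needle, 64 mm from its pivot (the pivot is at z = 151 mm of the mount, in front of the dial)
- clip_gap (a point): the mark: the point midway between the clip's two prongs (gap 10 mm), 64 mm from the needle's pivot, where the needle tip must come to rest
- clamp: clamp ring, fixed: a dark round base 116 mm across, 12 mm high, and on it a bright split steel collar, 72 mm outside, 50 mm bore, top 34 mm above the bench, with a wing screw on its +x side (reaching 55 mm from the axis, lower than the collar's top). Origin on the bench under the collar's axis
- ring_centre (a point): where the ball's centre lies when the ball rests in the clamp ring: on the collar's axis, 54 mm above the bench. The ball then turns about this point, held only by friction.
- cork: the cork ring in which the mount is parked, loose, 90 mm outside, 42 mm bore, 25 mm high. Origin at the centre of its underside.
- petri: bystander: a closed clear petri dish, 90 mm across, 16 mm high; origin at the centre of its underside
- marker: bystander: a dark marker pen lying down, 120 mm long; origin at the centre of its underside
- forceps: bystander: steel forceps lying flat, 120 mm long; origin at the centre of its underside
- reagent: bystander: a glass reagent bottle, 72 mm across, 150 mm tall; origin at the centre of its underside
- tube_rack: bystander: a rack of capped tubes, 85 x 200 mm, 116 mm tall; origin at the centre of its underside
- slide_box: bystander: a slide box, 85 x 120 mm, 72 mm tall; origin at the centre of its underside
- tub: bystander: a round lidded tub, 104 mm across, 97 mm tall; origin at the centre of its underside
- tip_box: bystander: a pipette-tip box, 82 x 117 mm, 75 mm tall; origin at the centre of its underside
There are look-alikes about, which are no part of the job. Leave any yellow look-alike of the mount alone.

How it is judged:
By the outcome, as a careful person would: the job done as asked, in the order asked, and still so for the second after the job is handed in, while the arm keeps its last pose, push and grip.
It also fails if it takes over 45 s, if anything falls off the work surface, if the arm or the gripper's body presses on something with over 40 N, if the wrist force passes 120 N, or if a joint passes its speed limit or range.

### The arm

A 6-joint arm with a two-finger parallel gripper is mounted at the origin on the work surface. World frame = base frame: x ahead of the robot, y to its left, z up, the work surface at z = 0. Lengths are in m, angles in rad, forces in N, time in s.
With the tool pointing down it reaches from about 0.25 to 0.775 m from the base axis. Payload 4 kg.
Tool frame: the origin (TCP) lies on the centre line of the jaws, within the pads' length; the fingertips stand 8 mm ahead of it and the grasp point (between the pads) lies 11 mm behind it; y points along the fingers, x is the direction in which the jaws open and shut, and the axes are right-handed (so a half turn about y gives the same grasp; the last joint's range is limited). The gripper opens to 94 mm and grips with 3 to 60 N. Pads are 16 mm wide; open, the fingers measure 119 mm over their backs; the gripper's body (75 mm by 177 mm) begins 78 mm behind the grasp point.
Start: joints at [1.206, 0.087, 1.371, -0, 1.684, -0.103], TCP at [0.142, 0.531, 0.214] pointing down, gripper open.
Joint ranges: [-3.1, 3.1], [-0.76, 2.03], [0.27, 2.55], [-1.08, 4.22], [0.17, 2.65], [-2.57, 2.57]. Speed limits (rad/s): [2.79, 2.79, 3.14, 3.14, 3.14, 3.14].

### API

Orientations are given as [roll, pitch, yaw] about the fixed x, y, z axes, in that order (R = Rz(yaw) Ry(pitch) Rx(roll)).
In Python, from bench import robot gives the robot as it stands.
- The arm moves only by the tool step_arm, never from a script. Its argument "commands" is a list of rows, each an object with "xyz": the shift along the world's x, y, z in m, a list of three; "twist": the turn, a rotation vector about the world's x, y, z in degrees, a list of three. In form: [{"xyz": [tx, ty, tz], "twist": [ax, ay, az]}, ...]. A call has 1 to 12 rows; each row is the pose to reach, as a shift and turn from the pose commanded when the call began; what a row does not reach only later rows make up. A row lasts 1/12 s, in which the tool goes at most 41.7 mm and 7.16 degrees, less where a joint would pass 70% of its speed; a pose out of reach is approached as far as the arm can. A call with a gripper value outside its range is refused whole. "fingers" is the closure in counts, from 0 (fully open) to 255 (shut), set as the call begins (left out, the last holds). The fingers move at their own pace and stop on an object; the grip force is fixed at half the most. Time passes only in rows, so rows that repeat a pose let the fingers close. It gives the time, the measured TCP pose, the force and the opening at its end, in the units of the state.
- robot.get_obs(): the state, without advancing time (a new reading comes with each control period).
- robot.snapshot(name): name is "scene" or "top" or "wrist"; returns (picture, depth): 420x560x3 uint8, red, green, blue; 420x560 float32, m along the optical axis (not along the pixel's ray), 0 where there is no reading.
- robot.camera_info(name): a dict with "fx", "fy", "cx", "cy" (pixels), "R" (3x3) and "t" (3): a world point X has camera coordinates R X + t. Camera axes: x right, y down, z forward; pixel columns grow to the right and rows downward; lengths in m; the calibration is good to about 2 mm. A picture is of the moment at which its call begins: read the wrist's pose just before it. camera_info takes no time and is no camera call; for the wrist camera it gives the pose at the moment of the call.
- robot.close_job(): hands the job in, once; it reports no verdict.
The state is a dict: "time": time; "joint_positions": joint angles; "qvel": joint speeds; "joint_torque": joint torques, N m; "tool_pos": TCP position; "ee_rot": TCP orientation; "wrist_force": force on the tool from outside, world axes, zero at the start; "wrist_torque": the same for the moment, N m; "width": finger opening in m.
Only numpy, scipy, OpenCV 4.12 (cv2) and the standard library are available. Lean on these libraries where they do the work, as an engineer would, in place of code of your own. Each camera call takes 0.05 s, during which the arm holds its last target.

## Working session

There is one attempt and no reset: what is moved stays moved. The work goes in short steps, Python scripts to look and compute and a tool call to move; the robot and the scene stay as the last step left them, time stands still between calls to the robot, and variables do not carry over. Pictures are saved under pics/ and viewed, and the job is handed in when it is done.

Besides the shell and the picture viewer there is one more tool, called after ">>>" as name(argument=value, ...), one argument or row to a line, values as JSON. step_arm: Moves the arm, as the interface text tells. Its arguments: {"type":"object","properties":{"commands":{"type":"array"},"fingers":{"type":"number"}},"required":["commands"]}

```bash
ls; mkdir -p pics; cat > h.py <<'E'
import numpy as np, cv2
from bench import robot
def snap(n,tag):
    ci=robot.camera_info(n); im,d=robot.snapshot(n)
    cv2.imwrite(f'pics/{tag}.png',cv2.cvtColor(im,cv2.COLOR_RGB2BGR)); np.savez(f'{tag}.npz',im=im,d=d,**{k:np.array(v) for k,v in ci.items()})
    return im,d,ci
def load(tag):
    z=np.load(f'{tag}.npz'); return z['im'],z['d'],{k:z[k] for k in('fx','fy','cx','cy','R','t')}
def ray(ci,u,v):
    R=np.array(ci['R']);t=np.array(ci['t']).ravel()
    d=R.T@np.array([(u-ci['cx'])/ci['fx'],(v-ci['cy'])/ci['fy'],1.]); return -R.T@t,d
def plane(ci,u,v,z):
    o,d=ray(ci,u,v); return o+d*(z-o[2])/d[2]
def px(ci,d,u,v):
    o,r=ray(ci,u,v); return o+r*d[int(v),int(u)]
def proj(ci,X):
    c=np.array(ci['R'])@X+np.array(ci['t']).ravel(); return ci['fx']*c[0]/c[2]+ci['cx'],ci['fy']*c[1]/c[2]+ci['cy']
E
python3 - <<'E'
from h import *
o=robot.get_obs(); print({k:np.round(v,3) for k,v in o.items()})
for n in('scene','top','wrist'):
    im,d,ci=snap(n,n+'0'); print(n,{k:np.round(v,3).tolist() for k,v in ci.items()})
E
```

```text
pics
{'time': np.float64(0.0), 'joint_positions': array([ 1.206,  0.088,  1.372,  0.   ,  1.684, -0.103]), 'qvel': array([-0.002,  0.001, -0.002, -0.001,  0.002, -0.001]), 'joint_torque': array([-0.0000e+00, -3.4017e+01, -3.0243e+01,  7.2000e-02,  3.3000e-02,
       -0.0000e+00]), 'tool_pos': array([0.142, 0.531, 0.212]), 'ee_rot': array([-1.571,  0.002,  1.309]), 'wrist_force': array([1.119, 0.385, 0.328]), 'wrist_torque': array([-0.028, -0.004, -0.054]), 'width': np.float64(0.094)}
scene {'fx': 475.54, 'fy': 475.54, 'cx': 280.585, 'cy': 214.999, 'R': [[-0.142, 0.99, 0.014], [0.847, 0.129, -0.516], [-0.513, -0.061, -0.856]], 't': [0.083, -0.385, 1.575]}
top {'fx': 487.633, 'fy': 487.633, 'cx': 289.119, 'cy': 219.208, 'R': [[-0.006, -1.0, -0.017], [-0.989, 0.008, -0.145], [0.145, 0.016, -0.989]], 't': [0.011, 0.578, 1.662]}
wrist {'fx': 329.064, 'fy': 329.064, 'cx': 281.76, 'cy': 207.317, 'R': [[0.26, 0.966, -0.003], [0.931, -0.25, 0.265], [0.255, -0.072, -0.964]], 't': [-0.548, -0.027, 0.392]}
```

View pics/scene0.png

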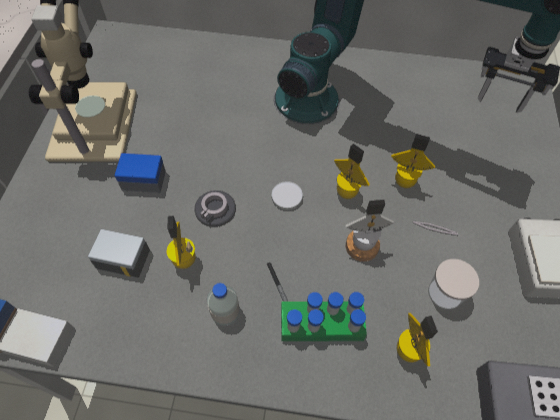

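View pics/top0.png

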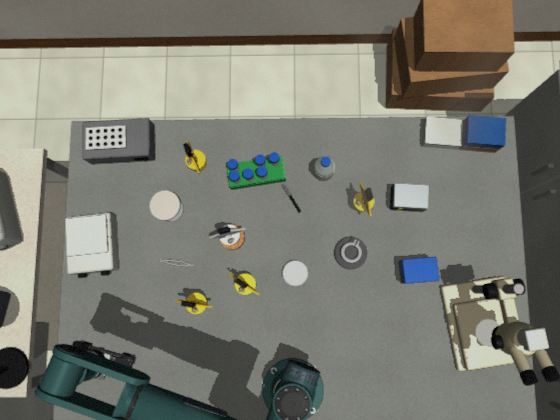

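View pics/wrist0.png

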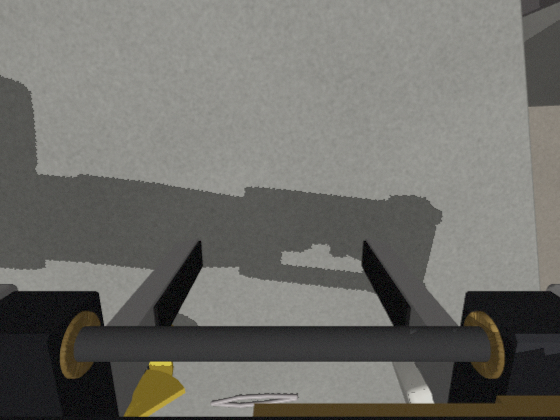

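```bash
python3 - <<'E'
from h import *
a=load('scene0')[0];b=load('top0')[0]
f=lambda im,u,v,r:cv2.resize(im[v-r:v+r,u-r:u+r],(390,390),interpolation=cv2.INTER_CUBIC)
c=np.vstack([np.hstack([f(a,365,232,45)[:290],f(a,215,207,32)[50:340]]),np.hstack([f(b,230,235,32)[50:340],f(b,351,252,26)[50:340]])])
cv2.imwrite('pics/crop0.png',c[:,:,::-1])
E
```

```text
(no output)
```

View pics/crop0.png

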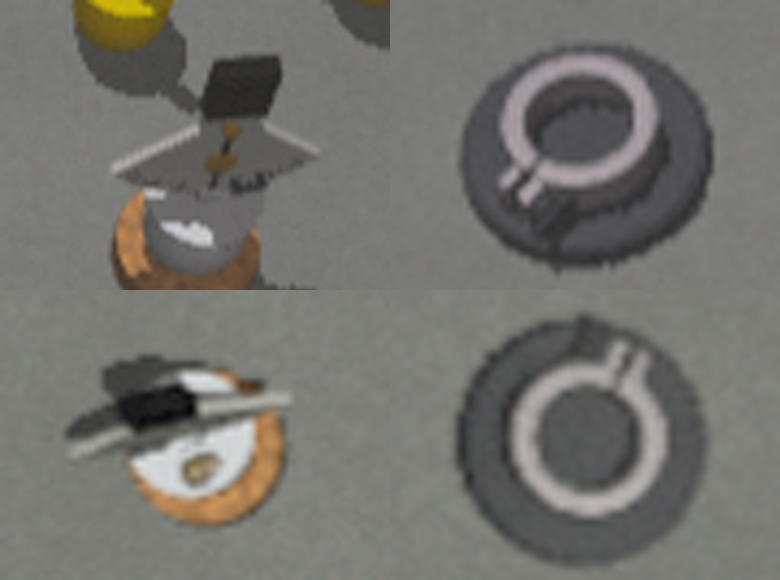

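```bash
python3 - <<'E'
from h import *
def cloud(tag,u,v,r):
    im,d,ci=load(tag); vs,us=np.mgrid[v-r:v+r,u-r:u+r]; R=ci['R'];t=ci['t'].ravel()
    dd=d[v-r:v+r,u-r:u+r]
    C=np.stack([(us-ci['cx'])/ci['fx']*dd,(vs-ci['cy'])/ci['fy']*dd,dd],-1)
    return (C-t)@R, im[v-r:v+r,u-r:u+r].astype(int),us,vs
for tag,u,v in(('scene0',370,215),('top0',230,235)):
    P,im,us,vs=cloud(tag,u,v,40)
    m=(im.max(-1)<70)&(P[...,2]>0.16)&(P[...,2]<.3); p=P[m]
    print(tag,'grip',m.sum(),p.mean(0).round(4),p.min(0).round(3),p.max(0).round(3))
    t=p[p[:,2]>np.percentile(p[:,2],99)-.006]; print(' top',len(t),t.mean(0).round(4))
    r=cv2.minAreaRect((t[:,:2]*1000).astype(np.float32)); print(r)
    # dial
    m=(P[...,2]>0.085)&(P[...,2]<.16); p=P[m];c=p.mean(0);w,V=np.linalg.eigh(np.cov((p-c).T));print(' dial',m.sum(),c.round(4),V[:,0].round(3),V[:,2].round(3),np.sqrt(w).round(4))
for tag,u,v in(('scene0',215,207),('top0',351,252)):
    P,im,us,vs=cloud(tag,u,v,30); ci=load(tag)[2]
    m=(im.min(-1)>125)&(abs(P[...,2]-.034)<.012)
    pts=np.array([plane(ci,a,b,.034) for a,b in zip(us[m],vs[m])])
    # circle fit annulus mean via ellipse of outer contour
    q=pts[:,:2]
    cc=(cv2.minEnclosingCircle((q*1000).astype(np.float32)))
    from scipy.optimize import least_squares
    s=least_squares(lambda x:np.hypot(*(q-x[:2]).T)-.0305,q.mean(0),loss='soft_l1',f_scale=.004)
    print(tag,'clamp',m.sum(),P[m].mean(0).round(4),cc,s.x.round(4))
    m2=(im.max(-1)<100)&(abs(P[...,2]-.012)<.006); print(' base',m2.sum(),P[m2].min(0).round(4),P[m2].max(0).round(4))
E
```

```text
scene0 grip 219 [0.5279 0.2125 0.2093] [0.515 0.195 0.171] [0.535 0.232 0.229]
 top 69 [0.5253 0.2131 0.225 ]
((525.8396606445312, 213.15176391601562), (13.597695350646973, 34.691184997558594), 16.174959182739258)
 dial 905 [0.505  0.2088 0.113 ] [-0.058  0.064  0.996] [-0.981 -0.189 -0.045] [0.0222 0.0246 0.0585]
top0 grip 71 [0.5189 0.2102 0.2171] [0.51  0.193 0.185] [0.529 0.228 0.23 ]
 top 16 [0.5204 0.2092 0.2269]
((519.6669921875, 211.54141235351562), (13.175089836120605, 30.492877960205078), 11.816962242126465)
 dial 254 [0.5123 0.2081 0.1098] [ 0.652  0.478 -0.588] [-0.704  0.671 -0.234] [0.0214 0.0238 0.0276]
scene0 clamp 206 [ 0.4686 -0.2063  0.034 ] ((472.46966552734375, -206.1796875), 41.86714553833008) [ 0.4663 -0.2057]
 base 688 [ 0.4087 -0.2611  0.006 ] [ 0.5216 -0.1485  0.018 ]
top0 clamp 154 [ 0.4645 -0.2092  0.0329] ((467.10028076171875, -210.04049682617188), 39.984859466552734) [ 0.4632 -0.2075]
 base 475 [ 0.4048 -0.2618  0.006 ] [ 0.5178 -0.1495  0.0179]
```

```bash
python3 - <<'E'
from h import *
for n in('scene','top','wrist'):
    ci=robot.camera_info(n); print(n,ray(ci,280,210)[0].round(3))
from scipy.spatial.transform import Rotation as Ro
o=robot.get_obs();ci=robot.camera_info('wrist')
T=Ro.from_euler('xyz',o['ee_rot']).as_matrix();c=ray(ci,0,0)[0]
print('cam in tool',(T.T@(c-o['tool_pos'])).round(4)); print('cam axes in tool (rows)',(np.array(ci['R'])@T).round(3))
a,b=load('scene0')[0],load('scene0')[2]
E
```

```text
scene [1.146 0.065 1.148]
top [ 0.33  -0.019  1.728]
wrist [0.068 0.55  0.384]
cam in tool [-0.0006 -0.1713  0.0768]
cam axes in tool (rows) [[ 1.     0.001 -0.002]
 [-0.001 -0.265 -0.964]
 [-0.001  0.964 -0.265]]
```

>>> step_arm(
  commands=[
    {"xyz":[0,0,0.04],"twist":[0,0,-7]},
    {"xyz":[0.02,-0.01,0.08],"twist":[0,0,-14]},
    {"xyz":[0.05,-0.03,0.12],"twist":[0,0,-21]},
    {"xyz":[0.08,-0.05,0.14],"twist":[0,0,-28]},
    {"xyz":[0.11,-0.07,0.14],"twist":[0,0,-35]},
    {"xyz":[0.14,-0.09,0.14],"twist":[0,0,-42]},
    {"xyz":[0.17,-0.11,0.14],"twist":[0,0,-49]},
    {"xyz":[0.2,-0.13,0.14],"twist":[0,0,-56]},
    {"xyz":[0.23,-0.15,0.14],"twist":[0,0,-63]},
    {"xyz":[0.26,-0.17,0.14],"twist":[0,0,-70]},
    {"xyz":[0.29,-0.19,0.14],"twist":[0,0,-77]},
    {"xyz":[0.32,-0.2,0.14],"twist":[0,0,-84]},
  ],
)

```text
time: 1.15
tool_pos: [0.4637, 0.329, 0.3537]
ee_rot: [-1.571, -0.0, -0.165]
wrist_force: [-0.4, 1.7, 1.0]
width: 0.0938
```

>>> step_arm(
  commands=[
    {"xyz":[0.03,-0.02,0],"twist":[0,0,-7]},
    {"xyz":[0.05,-0.03,0],"twist":[0,0,-14]},
    {"xyz":[0.07,-0.05,0],"twist":[0,0,-21]},
    {"xyz":[0.09,-0.06,0],"twist":[0,0,-28]},
    {"xyz":[0.11,-0.08,0],"twist":[0,0,-35]},
    {"xyz":[0.13,-0.09,0],"twist":[0,0,-42]},
    {"xyz":[0.144,-0.099,0],"twist":[0,0,-49]},
    {"xyz":[0.144,-0.099,0],"twist":[0,0,-56]},
    {"xyz":[0.144,-0.099,0],"twist":[0,0,-63]},
    {"xyz":[0.144,-0.099,0],"twist":[0,0,-67.5]},
    {"xyz":[0.144,-0.099,0],"twist":[0,0,-67.5]},
    {"xyz":[0.144,-0.099,0],"twist":[0,0,-67.5]},
  ],
)

```text
time: 2.15
tool_pos: [0.6064, 0.2322, 0.353]
ee_rot: [-1.572, -0.0, -1.333]
wrist_force: [-0.0, 0.4, 0.6]
width: 0.0939
```

>>> step_arm(
  commands=[
    {"xyz":[0,0,0],"twist":[-1.6,6.8,0]},
    {"xyz":[0,0,-0.02],"twist":[-3.3,13.6,0]},
    {"xyz":[0,0,-0.04],"twist":[-4.9,20.4,0]},
    {"xyz":[0,0,-0.07],"twist":[-6.6,27.2,0]},
    {"xyz":[0,0,-0.1],"twist":[-8.2,34,0]},
    {"xyz":[0,0,-0.115],"twist":[-8.2,34,0]},
    {"xyz":[0,0,-0.115],"twist":[-8.2,34,0]},
    {"xyz":[0,0,-0.115],"twist":[-8.2,34,0]},
    {"xyz":[0,0,-0.115],"twist":[-8.2,34,0]},
    {"xyz":[0,0,-0.115],"twist":[-8.2,34,0]},
  ],
)

```text
time: 2.98
tool_pos: [0.6062, 0.2325, 0.2478]
ee_rot: [-2.165, 0.0, -1.334]
wrist_force: [-0.8, 0.4, 0.4]
width: 0.0939
```

```bash
python3 - <<'E'
from h import *
o=robot.get_obs();print(o['tool_pos'].round(4),o['ee_rot'].round(3),o['joint_positions'].round(3))
snap('wrist','wrist1')
E
```

```text
[0.6062 0.2325 0.2478] [-2.165  0.    -1.334] [0.269 0.84  0.375 0.031 2.52  1.623]
```

View pics/wrist1.png

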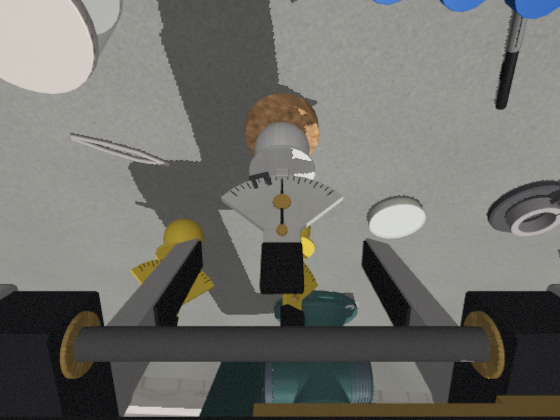

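```bash
python3 - <<'E'
from h import *
im,d,ci=load('wrist1')
c=cv2.resize(im[150:300,210:355],None,fx=4,fy=4,interpolation=cv2.INTER_CUBIC); cv2.imwrite('pics/w1z.png',c[:,:,::-1])
E
```

```text
(no output)
```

View pics/w1z.png

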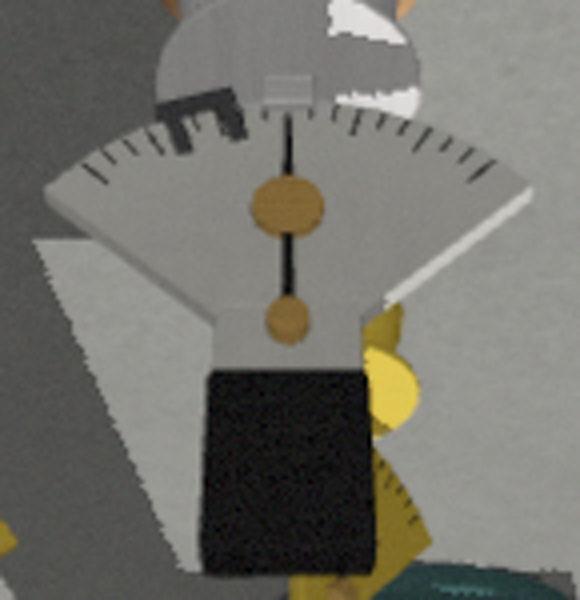

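```bash
python3 - <<'E'
from h import *
im,d,ci=load('wrist1')
R=ci['R'];t=ci['t'].ravel()
# dial plane fit from depth in white pixels region
vs,us=np.mgrid[183:228,232:335]
dd=d[183:228,232:335];C=np.stack([(us-ci['cx'])/ci['fx']*dd,(vs-ci['cy'])/ci['fy']*dd,dd],-1);P=(C-t)@R
i=im[183:228,232:335].astype(int); m=(i.min(-1)>120)&(np.ptp(i,axis=-1)<25)&(P[...,2]>.08)
p=P[m]; 
for k in range(4):
    c=np.median(p,0) if k==0 else p.mean(0); n=np.linalg.svd(p-c,full_matrices=False)[2][2]; n*=np.sign(n[0]); r=(p-c)@n; p=p[abs(r)<max(.002,2*r.std())]
print('n',n.round(4),'yaw',np.degrees(np.arctan2(n[1],n[0])),'lean',np.degrees(np.arcsin(n[2])),len(p),r.std(),c.round(4))
np.savez('dial.npz',n=n,c=c)
# black grip block front face: top edge etc.
f=lambda x,y:(210+x/4,150+y/4)
def hit(uv,off):
    o,r=ray(ci,*uv); return o+r*(((c+n*off-o)@n)/(r@n))
zc=np.array([0,0,1.]);yv=np.cross(zc,n);yv/=np.linalg.norm(yv);zv=np.cross(n,yv)
for off in(.003,.006):
  pv=hit(f(288,320),off)
  print('pivot',pv.round(4))
  for nm,q in dict(ntip=(288,115),La=(172,115),Lb=(184,150),Ra=(230,98),Rb=(240,136),cornerL=(45,190),cornerR=(532,190)).items():
    X=hit(f(*q),off)-pv; print(nm,'y %.1f z %.1f r %.1f ang %.4f'%(X@yv*1e3,X@zv*1e3,np.hypot(X@yv,X@zv)*1e3,np.arctan2(X@yv,-X@zv)))
g=[hit(f(*q),.004) for q in((210,370),(365,370),(203,575),(375,575))]; print('grip corners',np.round(g,4), (g[1]-g[0])@yv,(g[3]-g[2])@yv)
E
```

```text
n [ 0.9698  0.2438 -0.0011] yaw 14.108537891067435 lean -0.06085302362679792 3232 0.0005539918818562562 [0.5254 0.2114 0.1326]
pivot [0.5281 0.213  0.1682]
ntip y -0.1 z -66.2 r 66.2 ang -0.0012
La y 30.1 z -66.5 r 73.0 ang 0.4244
Lb y 26.3 z -53.8 r 59.9 ang 0.4544
Ra y 15.2 z -72.7 r 74.3 ang 0.2055
Rb y 12.2 z -58.7 r 59.9 ang 0.2052
cornerL y 60.0 z -40.5 r 72.4 ang 0.9771
cornerR y -60.0 z -39.2 r 71.7 ang -0.9920
pivot [0.531  0.2138 0.1704]
ntip y -0.1 z -65.3 r 65.3 ang -0.0012
La y 29.7 z -65.7 r 72.1 ang 0.4244
Lb y 26.0 z -53.2 r 59.2 ang 0.4544
Ra y 15.0 z -71.8 r 73.3 ang 0.2055
Rb y 12.1 z -57.9 r 59.2 ang 0.2052
cornerL y 59.2 z -40.0 r 71.5 ang 0.9771
cornerR y -59.3 z -38.7 r 70.8 ang -0.9920
grip corners [[0.5249 0.2299 0.1824]
 [0.5332 0.197  0.1827]
 [0.5251 0.2295 0.2308]
 [0.5333 0.1969 0.231 ]] -0.033949984984423864 -0.03356479591190665
```

```bash
python3 - <<'E'
from h import *
im,d,ci=load('wrist1'); z=np.load('dial.npz');n,c=z['n'],z['c']
def hitoff(u,v,off):
    o,r=ray(ci,u,v); return o+r*(((c+n*off-o)@n)/(r@n))
yv=np.cross([0,0,1.],n);yv/=np.linalg.norm(yv);zv=np.cross(n,yv)
g=cv2.cvtColor(im,cv2.COLOR_RGB2GRAY).astype(np.float32)
o=ci['R'].T@-ci['t'].ravel()
for off in(.003,.006):
  pv=hitoff(282,230,off)
  for r in(.058,.060,.062,.064,.066):
    a=np.arange(-.1,.56,.01); uv=np.array([proj(ci,pv+r*(np.sin(x)*yv-np.cos(x)*zv)) for x in a]).astype(np.float32)
    s=cv2.remap(g,uv[:,0].reshape(1,-1),uv[:,1].reshape(1,-1),cv2.INTER_LINEAR)[0]
    if 1: 
      dark=s<95; e=np.flatnonzero(np.diff(dark.astype(int))); print(off,r,[round(float(a[i]+.01*(s[i]-95)/(s[i]-s[i+1])),3) for i in e])
E
```

```text
0.003 0.058 [-0.015, 0.027]
0.003 0.06 [-0.012, 0.025, 0.18, 0.253, 0.423, 0.488]
0.003 0.062 [-0.012, 0.025, 0.176, 0.274, 0.413, 0.488]
0.003 0.064 [-0.012, 0.024, 0.182, 0.284, 0.406, 0.485, 0.533, 0.548]
0.003 0.066 [-0.08, -0.08, -0.007, 0.021, 0.177, 0.281, 0.405, 0.481, 0.54, 0.541]
0.006 0.058 [-0.015, 0.026]
0.006 0.06 [-0.012, 0.025, 0.177, 0.256, 0.418, 0.49]
0.006 0.062 [-0.013, 0.025, 0.177, 0.284, 0.412, 0.487, 0.535, 0.549]
0.006 0.064 [-0.01, 0.024, 0.18, 0.282, 0.406, 0.483, 0.537, 0.544]
0.006 0.066 [-0.083, -0.078, -0.001, 0.014, 0.089, 0.098, 0.176, 0.283, 0.358, 0.363, 0.404, 0.477, 0.535]
```

>>> step_arm(
  commands=[
    {"xyz":[0,0,0.04],"twist":[0,0,0]},
    {"xyz":[0,0,0.08],"twist":[1.6,-6.8,0]},
    {"xyz":[0,0,0.11],"twist":[3.3,-13.6,0]},
    {"xyz":[0,0,0.11],"twist":[4.9,-20.4,0]},
    {"xyz":[0,0,0.11],"twist":[6.6,-27.2,0]},
    {"xyz":[0,0,0.11],"twist":[8.2,-34,0]},
    {"xyz":[0,0,0.11],"twist":[8.2,-34,0]},
    {"xyz":[0,0,0.11],"twist":[8.2,-34,0]},
  ],
)

```text
time: 3.7
tool_pos: [0.6029, 0.2316, 0.3553]
ee_rot: [-1.563, 0.0, -1.334]
wrist_force: [-0.3, 0.7, 1.0]
width: 0.0941
```

>>> step_arm(
  commands=[
    {"xyz":[-0.01,0,0],"twist":[0,0,7]},
    {"xyz":[-0.02,0,0],"twist":[0,0,14]},
    {"xyz":[-0.03,-0.01,0],"twist":[0,0,21]},
    {"xyz":[-0.04,-0.01,0],"twist":[0,0,28]},
    {"xyz":[-0.05,-0.02,0],"twist":[0,0,35]},
    {"xyz":[-0.06,-0.02,0],"twist":[0,0,42]},
    {"xyz":[-0.07,-0.02,0],"twist":[0,0,49]},
    {"xyz":[-0.083,-0.02,0],"twist":[0,0,56]},
    {"xyz":[-0.083,-0.02,0],"twist":[0,0,63]},
    {"xyz":[-0.083,-0.02,0],"twist":[0,0,70]},
    {"xyz":[-0.083,-0.02,0],"twist":[0,0,77]},
    {"xyz":[-0.083,-0.02,0],"twist":[0,0,84]},
  ],
)

```text
time: 4.7
tool_pos: [0.5254, 0.2127, 0.3513]
ee_rot: [-1.57, -0.003, 0.137]
wrist_force: [0.2, -0.1, -0.1]
width: 0.0941
```

>>> step_arm(
  commands=[
    {"xyz":[0,0,0],"twist":[0,0,6.5]},
    {"xyz":[0,0,0],"twist":[0,0,6.5]},
    {"xyz":[0,0,0],"twist":[0,0,6.5]},
  ],
)

```text
time: 4.95
tool_pos: [0.525, 0.2126, 0.3503]
ee_rot: [-1.571, -0.002, 0.241]
wrist_force: [-0.0, 0.5, -0.0]
width: 0.094
```

```bash
python3 - <<'E'
from h import *
o=robot.get_obs();print(o['tool_pos'].round(4),np.degrees(o['ee_rot']).round(2),o['joint_positions'].round(3),o['time'])
snap('wrist','wrist2')
E
```

```text
[0.525  0.2126 0.3503] [-89.99  -0.13  13.82] [0.285 0.139 1.045 0.    1.956 0.043] 4.95
```

View pics/wrist2.png

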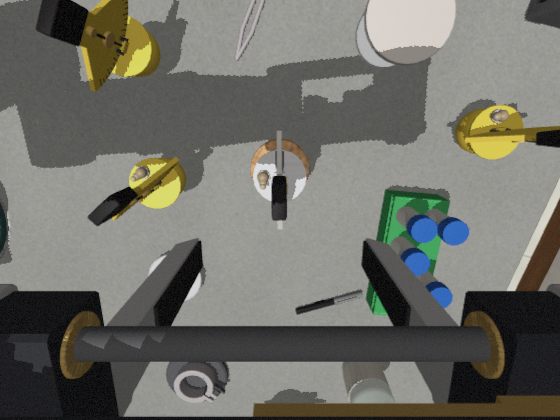

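>>> step_arm(
  commands=[
    {"xyz":[-0.001,-0.001,-0.03],"twist":[0,0,0]},
    {"xyz":[-0.001,-0.001,-0.06],"twist":[0,0,0]},
    {"xyz":[-0.001,-0.001,-0.08],"twist":[0,0,0]},
    {"xyz":[-0.001,-0.001,-0.1],"twist":[0,0,0]},
    {"xyz":[-0.001,-0.001,-0.12],"twist":[0,0,0]},
    {"xyz":[-0.001,-0.001,-0.135],"twist":[0,0,0]},
    {"xyz":[-0.001,-0.001,-0.147],"twist":[0,0,0]},
    {"xyz":[-0.001,-0.001,-0.156],"twist":[0,0,0]},
    {"xyz":[-0.001,-0.001,-0.156],"twist":[0,0,0]},
    {"xyz":[-0.001,-0.001,-0.156],"twist":[0,0,0]},
    {"xyz":[-0.001,-0.001,-0.156],"twist":[0,0,0]},
  ],
)

```text
time: 5.92
tool_pos: [0.5231, 0.2115, 0.1939]
ee_rot: [-1.571, -0.002, 0.244]
wrist_force: [0.1, -0.2, -0.6]
width: 0.0941
```

```bash
python3 - <<'E'
from h import *
o=robot.get_obs();print(o['tool_pos'].round(4),np.degrees(o['ee_rot']).round(2),o['wrist_force'].round(2),o['time'])
snap('wrist','wrist3')
E
```

```text
[0.5231 0.2115 0.1939] [-89.99  -0.13  13.98] [ 0.15 -0.23 -0.57] 5.9167
```

View pics/wrist3.png

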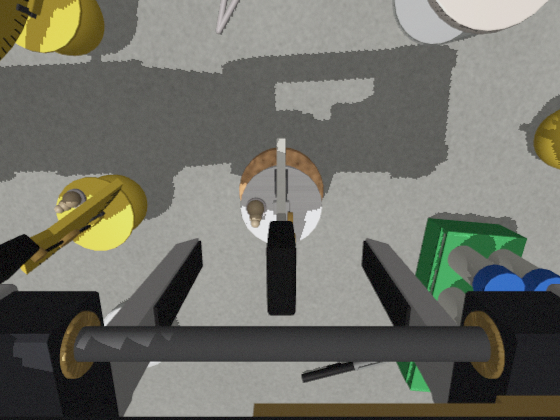

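>>> step_arm(
  commands=[
    {"xyz":[0,0,0],"twist":[0,0,0]},
    {"xyz":[0,0,0],"twist":[0,0,0]},
    {"xyz":[0,0,0],"twist":[0,0,0]},
    {"xyz":[0,0,0],"twist":[0,0,0]},
    {"xyz":[0,0,0],"twist":[0,0,0]},
    {"xyz":[0,0,0],"twist":[0,0,0]},
    {"xyz":[0,0,0],"twist":[0,0,0]},
    {"xyz":[0,0,0],"twist":[0,0,0]},
    {"xyz":[0,0,0],"twist":[0,0,0]},
    {"xyz":[0,0,0],"twist":[0,0,0]},
    {"xyz":[0,0,0],"twist":[0,0,0]},
    {"xyz":[0,0,0],"twist":[0,0,0]},
  ],
  fingers=255,
)

```text
time: 6.97
tool_pos: [0.5224, 0.2113, 0.1925]
ee_rot: [-1.571, -0.0, 0.244]
wrist_force: [0.1, -0.2, 1.0]
width: 0.0177
```

```bash
python3 - <<'E'
from h import *
o=robot.get_obs();print(o['tool_pos'].round(4),np.degrees(o['ee_rot']).round(2),o['wrist_force'].round(2),o['wrist_torque'].round(3),o['width'])
E
```

```text
[0.5224 0.2113 0.1925] [-9.0e+01 -1.0e-02  1.4e+01] [ 0.09 -0.23  0.98] [-0.126  0.041 -0.013] 0.017661043643486432
```

>>> step_arm(
  commands=[
    {"xyz":[0,0,0],"twist":[0,0,0]},
    {"xyz":[0,0,0],"twist":[0,0,0]},
    {"xyz":[0,0,0],"twist":[0,0,0]},
    {"xyz":[0,0,0],"twist":[0,0,0]},
  ],
)

```text
time: 7.3
tool_pos: [0.5225, 0.2113, 0.1925]
ee_rot: [-1.571, -0.0, 0.244]
wrist_force: [-0.5, -0.0, -0.1]
width: 0.0135
```

>>> step_arm(
  commands=[
    {"xyz":[0,0,0.005],"twist":[0,0,0]},
    {"xyz":[0,0,0.015],"twist":[0,0,0]},
    {"xyz":[0,0,0.03],"twist":[0,0,0]},
    {"xyz":[0,0,0.05],"twist":[0,0,0]},
    {"xyz":[0,0,0.07],"twist":[0,0,0]},
    {"xyz":[0,0,0.09],"twist":[0,0,0]},
    {"xyz":[0,0,0.11],"twist":[0,0,0]},
    {"xyz":[0,0,0.13],"twist":[0,0,0]},
    {"xyz":[0,0,0.15],"twist":[0,0,0]},
    {"xyz":[0,0,0.17],"twist":[0,0,0]},
    {"xyz":[0,0,0.185],"twist":[0,0,0]},
    {"xyz":[0,0,0.19],"twist":[0,0,0]},
  ],
)

```text
time: 8.3
tool_pos: [0.5226, 0.2114, 0.3859]
ee_rot: [-1.571, -0.005, 0.244]
wrist_force: [0.2, 0.3, -3.7]
width: 0.0138
```

```bash
python3 - <<'E'
from h import *
o=robot.get_obs();print(o['tool_pos'].round(4),np.degrees(o['ee_rot']).round(2),o['wrist_force'].round(2),o['wrist_torque'].round(3),o['width'])
snap('scene','scene1');snap('wrist','wrist4')
E
```

```text
[0.5226 0.2114 0.3859] [-89.99  -0.27  14.  ] [ 0.21  0.33 -3.72] [-0.069  0.008 -0.034] 0.013750661235415261
```

View pics/scene1.png

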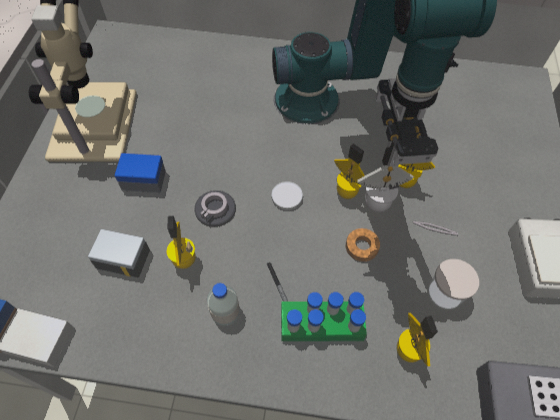

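View pics/wrist4.png

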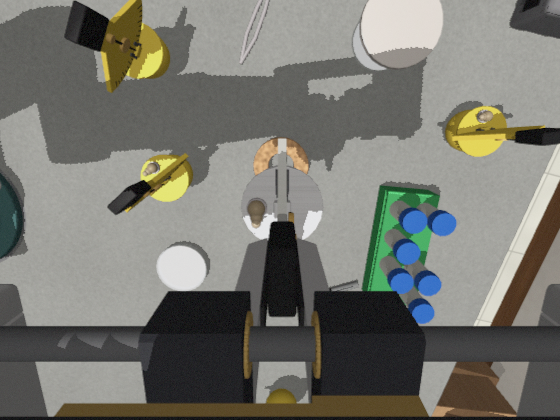

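>>> step_arm(
  commands=[
    {"xyz":[0,-0.01,0.02],"twist":[0,0,0]},
    {"xyz":[-0.003,-0.03,0.03],"twist":[0,0,0]},
    {"xyz":[-0.006,-0.055,0.03],"twist":[0,0,0]},
    {"xyz":[-0.009,-0.08,0.03],"twist":[0,0,0]},
    {"xyz":[-0.012,-0.105,0.03],"twist":[0,0,0]},
    {"xyz":[-0.015,-0.13,0.03],"twist":[0,0,0]},
    {"xyz":[-0.018,-0.155,0.03],"twist":[0,0,0]},
    {"xyz":[-0.021,-0.18,0.03],"twist":[0,0,0]},
    {"xyz":[-0.024,-0.205,0.03],"twist":[0,0,0]},
    {"xyz":[-0.027,-0.23,0.03],"twist":[0,0,0]},
    {"xyz":[-0.03,-0.255,0.03],"twist":[0,0,0]},
    {"xyz":[-0.033,-0.28,0.03],"twist":[0,0,0]},
  ],
)

```text
time: 9.4
tool_pos: [0.4886, -0.0698, 0.4107]
ee_rot: [-1.569, 0.003, 0.244]
wrist_force: [0.6, -0.6, -3.3]
width: 0.0139
```

>>> step_arm(
  commands=[
    {"xyz":[-0.003,-0.025,0],"twist":[0,0,0]},
    {"xyz":[-0.006,-0.05,0],"twist":[0,0,0]},
    {"xyz":[-0.009,-0.075,0],"twist":[0,0,0]},
    {"xyz":[-0.012,-0.1,0],"twist":[0,0,0]},
    {"xyz":[-0.015,-0.125,0],"twist":[0,0,0]},
    {"xyz":[-0.018,-0.15,0],"twist":[0,0,0]},
    {"xyz":[-0.021,-0.175,0],"twist":[0,0,0]},
    {"xyz":[-0.023,-0.2,0],"twist":[0,0,0]},
    {"xyz":[-0.025,-0.225,0],"twist":[0,0,0]},
    {"xyz":[-0.025,-0.25,0],"twist":[0,0,0]},
    {"xyz":[-0.025,-0.26,0],"twist":[0,0,0]},
    {"xyz":[-0.025,-0.26,0],"twist":[0,0,0]},
  ],
)

```text
time: 10.4
tool_pos: [0.464, -0.3307, 0.4095]
ee_rot: [-1.567, 0.003, 0.241]
wrist_force: [0.7, 0.3, -3.7]
width: 0.0136
```

>>> step_arm(
  commands=[
    {"xyz":[0,0,0],"twist":[0,0,0]},
    {"xyz":[0,0,0],"twist":[0,0,0]},
    {"xyz":[0,0,0],"twist":[0,0,0]},
    {"xyz":[0,0,0],"twist":[0,0,0]},
  ],
)

```text
time: 10.73
tool_pos: [0.4646, -0.3274, 0.4132]
ee_rot: [-1.571, -0.001, 0.246]
wrist_force: [0.2, -0.2, -5.1]
width: 0.0141
```

```bash
python3 - <<'E'
from h import *
o=robot.get_obs();print(o['tool_pos'].round(4),np.degrees(o['ee_rot']).round(2),o['wrist_force'].round(2),o['wrist_torque'].round(3),o['width'])
snap('wrist','wrist5')
E
```

```text
[ 0.4646 -0.3274  0.4132] [-9.004e+01 -5.000e-02  1.410e+01] [ 0.24 -0.19 -5.11] [-0.129  0.015  0.003] 0.01408748783139746
```

View pics/wrist5.png

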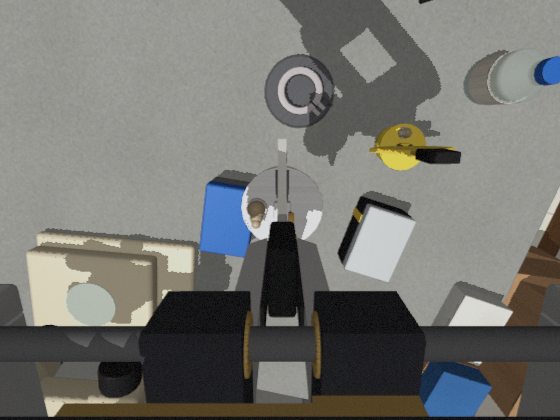

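```bash
python3 - <<'E'
from h import *
from scipy.optimize import least_squares
im,d,ci=load('wrist5')
vs,us=np.mgrid[55:130,260:340]
P=np.array([[px(ci,d,u,v) for u in range(260,340)] for v in range(55,130)])
sub=im[55:130,260:340].astype(int)
m=(sub.min(-1)>120)&(abs(P[...,2]-.034)<.008)
q=np.array([plane(ci,a,b,.034)[:2] for a,b in zip(us[m],vs[m])])
s=least_squares(lambda x:np.hypot(*(q-x[:2]).T)-.0305,q.mean(0),loss='soft_l1',f_scale=.003);print('collar',m.sum(),s.x.round(4),P[m][:,2].mean())
b=(P[...,2]>.006)&(P[...,2]<.05);q=np.array([plane(ci,a,c,.012)[:2] for a,c in zip(us[b],vs[b])])
hi=P[...,2]>.02
cnt=max(cv2.findContours(b.astype(np.uint8),cv2.RETR_EXTERNAL,cv2.CHAIN_APPROX_NONE)[0],key=len)[:,0]
q=np.array([plane(ci,260+x,55+y,.012)[:2] for x,y in cnt])
s=least_squares(lambda x:np.hypot(*(q-x[:2]).T)-x[2],[*q.mean(0),.058],loss='soft_l1',f_scale=.002);print('base',s.x.round(4))
# stage disc
tz=.4132
zz=tz-.1755+.070
P=np.array([[px(ci,d,u,v) for u in range(225,340)] for v in range(150,260)])
m=abs(P[...,2]-zz)<.012; pp=P[m]; print('disc',m.sum(),pp[:,2].mean()-zz)
A=np.c_[pp[:,:2],np.ones(len(pp))];k=np.linalg.lstsq(A,pp[:,2],rcond=None)[0];print('disc slope deg',np.degrees(k[:2]).round(2))
cnt=max(cv2.findContours(m.astype(np.uint8),cv2.RETR_EXTERNAL,cv2.CHAIN_APPROX_NONE)[0],key=len)[:,0]
q=np.array([plane(ci,225+x,150+y,zz)[:2] for x,y in cnt]); q=q[(cnt[:,1]+150<238)]
s=least_squares(lambda x:np.hypot(*(q-x[:2]).T)-.036,q.mean(0),loss='soft_l1',f_scale=.001);print('disc c',s.x.round(4),np.abs(s.fun).mean())
E
```

```text
collar 707 [ 0.4635 -0.2082] 0.03392906574917088
base [ 0.4634 -0.2087  0.0566]
disc 3481 0.0005824010085140885
disc slope deg [-1.04 -0.29]
disc c [ 0.5007 -0.3079] 0.0082511158836126
```

>>> step_arm(
  commands=[
    {"xyz":[0,0.01,0],"twist":[0,0,0]},
    {"xyz":[0,0.03,0],"twist":[0,0,0]},
    {"xyz":[0,0.05,0],"twist":[0,0,0]},
    {"xyz":[0,0.07,0],"twist":[0,0,0]},
    {"xyz":[0,0.09,-0.02],"twist":[0,0,0]},
    {"xyz":[-0.001,0.11,-0.04],"twist":[0,0,0]},
    {"xyz":[-0.001,0.12,-0.06],"twist":[0,0,0]},
    {"xyz":[-0.001,0.12,-0.08],"twist":[0,0,0]},
    {"xyz":[-0.001,0.12,-0.1],"twist":[0,0,0]},
    {"xyz":[-0.001,0.12,-0.12],"twist":[0,0,0]},
    {"xyz":[-0.001,0.12,-0.14],"twist":[0,0,0]},
    {"xyz":[-0.001,0.12,-0.15],"twist":[0,0,0]},
  ],
)

```text
time: 11.78
tool_pos: [0.4622, -0.207, 0.2598]
ee_rot: [-1.568, 0.003, 0.245]
wrist_force: [-1.8, 0.8, -4.6]
width: 0.0138
```

>>> step_arm(
  commands=[
    {"xyz":[0,0,-0.015],"twist":[0,0,0]},
    {"xyz":[0,0,-0.03],"twist":[0,0,0]},
    {"xyz":[0,0,-0.04],"twist":[0,0,0]},
    {"xyz":[0,0,-0.048],"twist":[0,0,0]},
    {"xyz":[0,0,-0.054],"twist":[0,0,0]},
    {"xyz":[0,0,-0.056],"twist":[0,0,0]},
    {"xyz":[0,0,-0.056],"twist":[0,0,0]},
    {"xyz":[0,0,-0.056],"twist":[0,0,0]},
    {"xyz":[0,0,-0.056],"twist":[0,0,0]},
  ],
)

```text
time: 12.53
tool_pos: [0.4638, -0.209, 0.2075]
ee_rot: [-1.572, -0.001, 0.244]
wrist_force: [-0.4, -0.4, -4.8]
width: 0.0138
```

```bash
python3 - <<'E'
from h import *
o=robot.get_obs();print(o['tool_pos'].round(4),np.degrees(o['ee_rot']).round(2),o['wrist_force'].round(2),o['wrist_torque'].round(3),o['width'])
a=snap('scene','scene2')[0];b=snap('top','top2')[0]
f=lambda im,u,v,r:cv2.resize(im[v-r:v+r,u-r:u+r],(390,390),interpolation=cv2.INTER_CUBIC)
cv2.imwrite('pics/c2.png',np.hstack([f(a,210,185,45),f(b,351,252,45)])[:,:,::-1])
E
```

```text
[ 0.4638 -0.209   0.2075] [-9.007e+01 -8.000e-02  1.400e+01] [-0.37 -0.38 -4.78] [-0.066  0.004  0.018] 0.013843027785959477
```

View pics/c2.png

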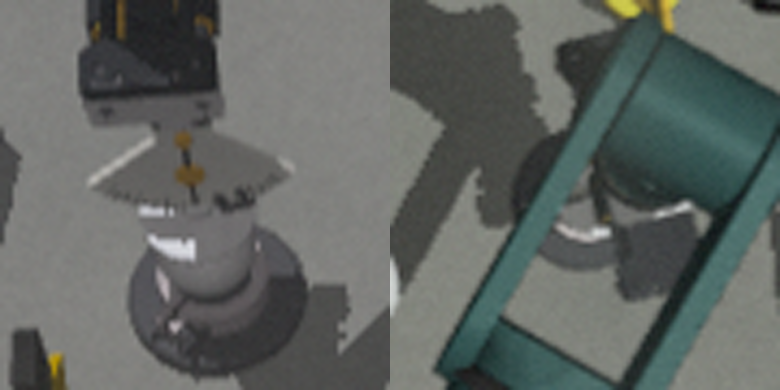

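Ball hangs just over the collar, dial facing the scene camera with clip and needle visible (needle bob at crop (188,175), clip (235,197)). Lower on in small steps.

>>> step_arm(
  commands=[
    {"xyz":[0,0.001,-0.002],"twist":[0,0,0]},
    {"xyz":[0,0.001,-0.004],"twist":[0,0,0]},
    {"xyz":[0,0.001,-0.006],"twist":[0,0,0]},
    {"xyz":[0,0.001,-0.007],"twist":[0,0,0]},
    {"xyz":[0,0.001,-0.008],"twist":[0,0,0]},
    {"xyz":[0,0.001,-0.008],"twist":[0,0,0]},
    {"xyz":[0,0.001,-0.008],"twist":[0,0,0]},
  ],
)

```text
time: 13.22
tool_pos: [0.4634, -0.2077, 0.1985]
ee_rot: [-1.571, -0.0, 0.244]
wrist_force: [0.5, 0.6, -3.9]
width: 0.0141
```

>>> step_arm(
  commands=[
    {"xyz":[0,0,-0.001],"twist":[0,0,0]},
    {"xyz":[0,0,-0.002],"twist":[0,0,0]},
    {"xyz":[0,0,-0.002],"twist":[0,0,0]},
    {"xyz":[0,0,-0.002],"twist":[0,0,0]},
  ],
)

```text
time: 13.55
tool_pos: [0.4637, -0.2077, 0.1973]
ee_rot: [-1.571, -0.001, 0.244]
wrist_force: [0.2, 0.8, 1.0]
width: 0.0136
```

>>> step_arm(
  commands=[
    {"xyz":[0,0,-0.001],"twist":[0,0,0]},
    {"xyz":[0,0,-0.001],"twist":[0,0,0]},
    {"xyz":[0,0,-0.001],"twist":[0,0,0]},
  ],
)

```text
time: 13.8
tool_pos: [0.4638, -0.2077, 0.1971]
ee_rot: [-1.572, -0.002, 0.244]
wrist_force: [-0.0, 2.3, 5.5]
width: 0.0137
```

```bash
python3 - <<'E'
from h import *
for k in range(2):
  a=snap('scene','scene3')[0]
  o=robot.get_obs();print(o['tool_pos'].round(4),np.degrees(o['ee_rot']).round(2),o['wrist_force'].round(2),o['wrist_torque'].round(3),o['width'])
f=lambda im,u,v,r:cv2.resize(im[v-r:v+r,u-r:u+r],(600,600),interpolation=cv2.INTER_CUBIC)
cv2.imwrite('pics/c3.png',f(a,210,190,36)[:,:,::-1])
E
```

```text
[ 0.4638 -0.2078  0.1972] [-90.08  -0.11  14.  ] [-0.02  1.8   5.28] [0.413 0.393 0.013] 0.013678861700040328
[ 0.4638 -0.2078  0.1971] [-90.07  -0.1   14.01] [-1.    1.81  5.65] [ 0.443  0.406 -0.047] 0.013832413126169353
```

View pics/c3.png

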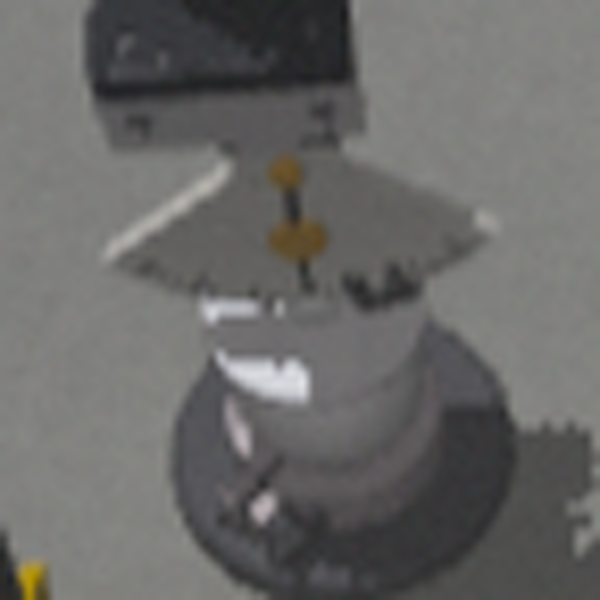

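```bash
python3 -c "
import numpy as np
for k in range(1,13):
    a=np.radians(18.8*k/12);s=.143*np.sin(a);t=np.radians(14)
    print([round(-np.sin(t)*s,4),round(np.cos(t)*s,4),round(.143*(np.cos(a)-1),4)],[round(-np.degrees(a)*np.cos(t),2),round(-np.degrees(a)*np.sin(t),2),0])"
```

```text
[np.float64(-0.0009), np.float64(0.0038), np.float64(-0.0001)] [np.float64(-1.52), np.float64(-0.38), 0]
[np.float64(-0.0019), np.float64(0.0076), np.float64(-0.0002)] [np.float64(-3.04), np.float64(-0.76), 0]
[np.float64(-0.0028), np.float64(0.0114), np.float64(-0.0005)] [np.float64(-4.56), np.float64(-1.14), 0]
[np.float64(-0.0038), np.float64(0.0151), np.float64(-0.0009)] [np.float64(-6.08), np.float64(-1.52), 0]
[np.float64(-0.0047), np.float64(0.0189), np.float64(-0.0013)] [np.float64(-7.6), np.float64(-1.9), 0]
[np.float64(-0.0057), np.float64(0.0227), np.float64(-0.0019)] [np.float64(-9.12), np.float64(-2.27), 0]
[np.float64(-0.0066), np.float64(0.0264), np.float64(-0.0026)] [np.float64(-10.64), np.float64(-2.65), 0]
[np.float64(-0.0075), np.float64(0.0301), np.float64(-0.0034)] [np.float64(-12.16), np.float64(-3.03), 0]
[np.float64(-0.0084), np.float64(0.0338), np.float64(-0.0043)] [np.float64(-13.68), np.float64(-3.41), 0]
[np.float64(-0.0093), np.float64(0.0375), np.float64(-0.0053)] [np.float64(-15.2), np.float64(-3.79), 0]
[np.float64(-0.0102), np.float64(0.0411), np.float64(-0.0064)] [np.float64(-16.72), np.float64(-4.17), 0]
[np.float64(-0.0111), np.float64(0.0447), np.float64(-0.0076)] [np.float64(-18.24), np.float64(-4.55), 0]
```

>>> step_arm(
  commands=[
    {"xyz":[-0.0009,0.0038,-0.0001],"twist":[-1.52,-0.38,0]},
    {"xyz":[-0.0019,0.0076,-0.0002],"twist":[-3.04,-0.76,0]},
    {"xyz":[-0.0028,0.0114,-0.0005],"twist":[-4.56,-1.14,0]},
    {"xyz":[-0.0038,0.0151,-0.0009],"twist":[-6.08,-1.52,0]},
    {"xyz":[-0.0047,0.0189,-0.0013],"twist":[-7.6,-1.9,0]},
    {"xyz":[-0.0057,0.0227,-0.0019],"twist":[-9.12,-2.27,0]},
    {"xyz":[-0.0057,0.0227,-0.0019],"twist":[-9.12,-2.27,0]},
    {"xyz":[-0.0057,0.0227,-0.0019],"twist":[-9.12,-2.27,0]},
  ],
)

```text
time: 14.57
tool_pos: [0.4582, -0.1853, 0.1953]
ee_rot: [-1.737, -0.002, 0.245]
wrist_force: [-0.3, 2.2, 6.4]
width: 0.0136
```

>>> step_arm(
  commands=[
    {"xyz":[-0.0009,0.0037,-0.0007],"twist":[-1.52,-0.38,0]},
    {"xyz":[-0.0018,0.0074,-0.0015],"twist":[-3.04,-0.76,0]},
    {"xyz":[-0.0027,0.0111,-0.0024],"twist":[-4.56,-1.14,0]},
    {"xyz":[-0.0036,0.0148,-0.0034],"twist":[-6.08,-1.52,0]},
    {"xyz":[-0.0045,0.0184,-0.0045],"twist":[-7.6,-1.9,0]},
    {"xyz":[-0.0054,0.022,-0.0057],"twist":[-9.12,-2.28,0]},
    {"xyz":[-0.0054,0.022,-0.0057],"twist":[-9.12,-2.28,0]},
    {"xyz":[-0.0054,0.022,-0.0057],"twist":[-9.12,-2.28,0]},
    {"xyz":[-0.0054,0.022,-0.0057],"twist":[-9.12,-2.28,0]},
    {"xyz":[-0.0054,0.022,-0.0057],"twist":[-9.12,-2.28,0]},
    {"xyz":[-0.0054,0.022,-0.0057],"twist":[-9.12,-2.28,0]},
    {"xyz":[-0.0054,0.022,-0.0057],"twist":[-9.12,-2.28,0]},
  ],
)

```text
time: 15.57
tool_pos: [0.4529, -0.1636, 0.1898]
ee_rot: [-1.9, -0.002, 0.244]
wrist_force: [-1.9, 2.3, 7.7]
width: 0.0138
```

>>> step_arm(
  commands=[
    {"xyz":[0,0,0],"twist":[0,0,0]},
    {"xyz":[0,0,0],"twist":[0,0,0]},
    {"xyz":[0,0,0],"twist":[0,0,0]},
    {"xyz":[0,0,0],"twist":[0,0,0]},
    {"xyz":[0,0,0],"twist":[0,0,0]},
    {"xyz":[0,0,0],"twist":[0,0,0]},
    {"xyz":[0,0,0],"twist":[0,0,0]},
    {"xyz":[0,0,0],"twist":[0,0,0]},
  ],
)

```text
time: 16.23
tool_pos: [0.4529, -0.1637, 0.1898]
ee_rot: [-1.9, -0.002, 0.244]
wrist_force: [-2.0, 1.3, 7.8]
width: 0.0137
```

```bash
python3 - <<'E'
from h import *
a=snap('scene','scene4')[0]; snap('wrist','wrist6'); snap('top','top4')
o=robot.get_obs();print(o['tool_pos'].round(4),np.degrees(o['ee_rot']).round(2),o['wrist_force'].round(2),o['wrist_torque'].round(3),o['width'],o['time'])
f=lambda im,u,v,r:cv2.resize(im[v-r:v+r,u-r:u+r],(600,600),interpolation=cv2.INTER_CUBIC)
cv2.imwrite('pics/c4.png',f(a,215,190,30)[:,:,::-1])
E
```

```text
[ 0.4529 -0.1637  0.1898] [-108.87   -0.12   13.97] [-2.7   2.24  6.88] [-0.019  0.389 -0.075] 0.013565074838537278 16.3833
```

View pics/c4.png

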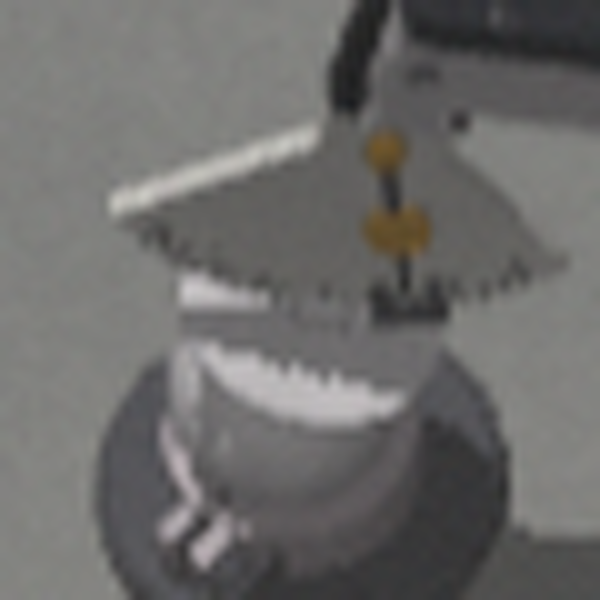

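View pics/wrist6.png

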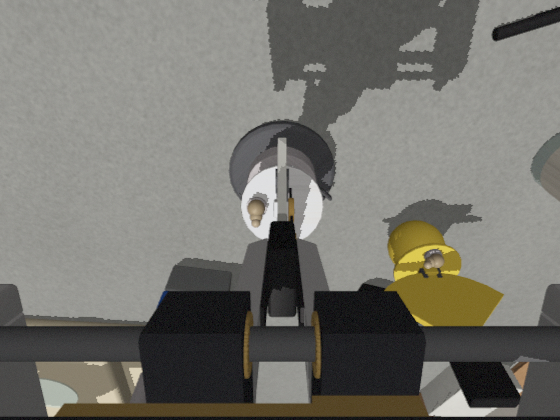

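```bash
python3 - <<'E'
from h import *
im,d,ci=load('scene4'); f=lambda x,y:(185+x/10-.45,160+y/10-.45)
t=np.radians(14);n=np.array([np.cos(t),np.sin(t),0]);y0=np.array([-np.sin(t),np.cos(t),0])
a=.328; C=np.array([.4638,-.2078,.054])
zm=np.cos(a)*np.array([0,0,1])+np.sin(a)*y0
pv=C+.119*zm+.009*n
print('pred pivot px',np.round(proj(ci,pv),1),'obs',f(386,152))
print('pred plumb tip',np.round(proj(ci,pv-[0,0,.064]),1),'obs end',f(406,295))
def hit(uv):
    o,r=ray(ci,*uv); return o+r*(((pv-o)@n)/(r@n))
p=hit(f(386,152))
for k,q in dict(bob=(397,230),tip=(405,290),clipL=(372,290),clipR=(447,290),cL2=(372,320),cR2=(448,318)).items():
    X=hit(f(*q))-p; print(k,'world-angle from plumb %.3f r %.1f'%(np.arctan2(X@y0,-X[2]),1e3*np.hypot(X@y0,X[2])))
# dial plane normal check from depth
vs,us=np.mgrid[178:190,200:236];dd=d[178:190,200:236];P=np.array([[px(ci,d,u,v) for u in range(200,236)] for v in range(178,190)]).reshape(-1,3)
i=im[178:190,200:236].reshape(-1,3).astype(int);m=(i.min(-1)>85)&(np.ptp(i,axis=1)<25)&(P[:,2]>.1);q=P[m]
for k in range(4):
    c=np.median(q,0);N=np.linalg.svd(q-q.mean(0),full_matrices=False)[2][2];N*=np.sign(N[0]);r=(q-q.mean(0))@N;q=q[abs(r)<2*r.std()+1e-4]
print('normal',N.round(3),len(q),r.std(),'fwd lean deg',np.degrees(np.arcsin(N[2])))
b=cv2.resize(im[172:200,195:245],None,fx=14,fy=14,interpolation=cv2.INTER_NEAREST);cv2.imwrite('pics/c4n.png',b[:,:,::-1])
E
```

```text
pred pivot px [222.4 175.2] obs (223.15, 174.75)
pred plumb tip [224.6 189.4] obs end (225.15, 189.05)
bob world-angle from plumb -0.006 r 34.3
tip world-angle from plumb -0.008 r 61.9
clipL world-angle from plumb -0.149 r 61.4
clipR world-angle from plumb 0.164 r 64.2
cL2 world-angle from plumb -0.138 r 75.4
cR2 world-angle from plumb 0.126 r 77.1
normal [ 0.816  0.121 -0.565] 313 0.008214679033586613 fwd lean deg -34.39303929930245
```

View pics/c4n.png

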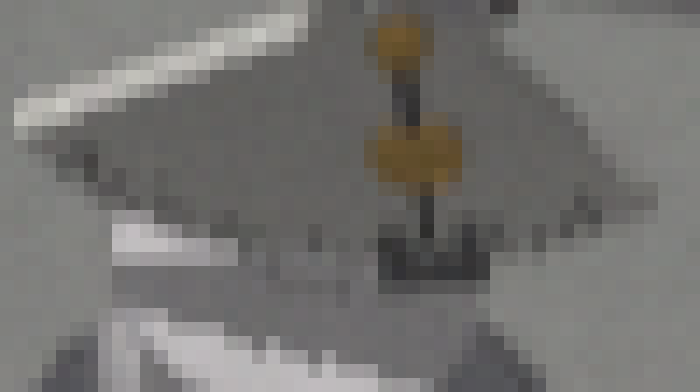

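```bash
python3 - <<'E'
from h import *
im,d,ci=load('scene4')
poly=np.array([[203,181],[216,175],[219,176],[219,186],[212,186]],np.int32)
m=np.zeros(d.shape,np.uint8);cv2.fillPoly(m,[poly],1);poly2=np.array([[228,176],[231,177],[236,184],[230,186],[228,184]],np.int32);cv2.fillPoly(m,[poly2],1)
q=np.array([px(ci,d,u,v) for v,u in zip(*np.nonzero(m))])
for k in range(4):
    N=np.linalg.svd(q-q.mean(0),full_matrices=False)[2][2];N*=np.sign(N[0]);r=(q-q.mean(0))@N;print(len(q),r.std(),N.round(3),'lean',np.degrees(np.arcsin(N[2])).round(2));q=q[abs(r)<2*r.std()+5e-4]
for tag in('scene0','scene4'):
    cv2.imwrite(f'pics/d_{tag}.png',cv2.absdiff(load('scene0')[0],im))
E
```

```text
197 0.001331788314693882 [ 0.972  0.233 -0.016] lean -0.93
191 0.0011997461972600933 [ 0.973  0.23  -0.021] lean -1.19
187 0.0011244329781342304 [ 0.973  0.228 -0.024] lean -1.37
187 0.0011244329781342304 [ 0.973  0.228 -0.024] lean -1.37
```

View pics/scene4.png

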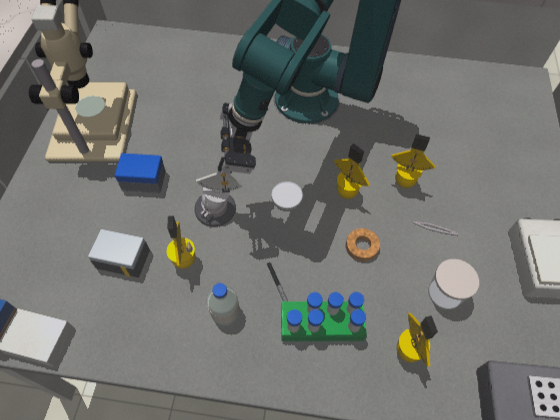

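```bash
python3 - <<'E'
from h import *
def fit(tag,polys):
    im,d,ci=load(tag); m=np.zeros(d.shape,np.uint8)
    for p in polys: cv2.fillPoly(m,[np.array(p,np.int32)],1)
    q=np.array([px(ci,d,u,v) for v,u in zip(*np.nonzero(m))])
    for k in range(5):
        N=np.linalg.svd(q-q.mean(0),full_matrices=False)[2][2];r=(q-q.mean(0))@N;q=q[abs(r)<2*r.std()+3e-4]
    print(tag,len(q),r.std().round(5),(N*np.sign(N[np.argmax(abs(N))])).round(4))
# scene0 crop: px = 320+x/4.333, 187+y/4.333
g=lambda L:[(320+x/4.333,187+y/4.333) for x,y in L]
fit('scene0',[g([(135,165),(195,138),(210,140),(200,175),(160,180)]),g([(250,140),(262,135),(300,155),(265,170),(245,165)])])
h=lambda L:[(174+x/8.333,154+y/8.333) for x,y in L]
fit('scene3',[h([(140,245),(225,185),(265,185),(260,265),(200,275)]),h([(340,180),(365,170),(460,225),(420,255),(345,265)])])
# stage disc in wrist: patches free of specimens
for t in('wrist3','wrist4','wrist5'):
    fit(t,[[(268,185),(274,178),(274,215),(268,225)],[(296,180),(312,195),(312,215),(302,222),(296,215)]])
E
```

```text
scene0 190 0.0054 [ 0.8492  0.2316 -0.4745]
scene3 241 0.00709 [ 0.7951  0.1974 -0.5735]
wrist3 790 0.00847 [-0.0222  0.9595 -0.281 ]
wrist4 781 0.00063 [-0.0059 -0.0062  1.    ]
wrist5 775 0.00063 [ 0.0022 -0.001   1.    ]
```

```bash
python3 - <<'E'
from h import *
im,d,ci=load('wrist6'); m=np.zeros(d.shape,np.uint8)
for p in [[(268,185),(274,178),(274,215),(268,225)],[(296,180),(312,195),(312,215),(302,222),(296,215)]]: cv2.fillPoly(m,[np.array(p,np.int32)],1)
q=np.array([px(ci,d,u,v) for v,u in zip(*np.nonzero(m))])
for k in range(5):
    N=np.linalg.svd(q-q.mean(0),full_matrices=False)[2][2];r=(q-q.mean(0))@N;q=q[abs(r)<2*r.std()+3e-4]
N*=np.sign(N[2]);t=np.radians(14);x=np.array([np.cos(t),np.sin(t),0]);y=np.array([-x[1],x[0],0])
print(len(q),r.std(),'fwd lean deg',np.degrees(np.arcsin(N@x)),'rock rad',np.arctan2(N@y,N[2]))
E
```

```text
781 0.0006224178166637262 fwd lean deg 0.031388535604334224 rock rad 0.3262752188481596
```

```bash
python3 - <<'E'
from h import *
o=robot.get_obs();print(o['tool_pos'].round(4),o['wrist_force'].round(2),abs(o['qvel']).max(),o['time']); print(robot.close_job())
E
```

```text
[ 0.4529 -0.1637  0.1898] [-2.7   2.24  6.88] 0.0024306606594207405 16.3833
the job is handed in; nothing more can be done
None
```

I lifted the mount by its black grip out of the cork ring and set it ball-down in the clamp ring. I then rocked it about 18.7° towards its +y, and handed the job in while still holding it at 16.4 s of the 45 s allowed.

Last checks before handing in:
- **Needle:** it hangs between the clip's prongs, about 0.01 rad from the middle of the gap as read in the scene picture. The stage disc gave a rock of 0.326 rad, against a clip angle of about 0.33 measured before the grasp.
- **Forward or backward lean:** about 0.03° from the stage disc. A coarser fit of the dial in the scene camera's depth picture said about −1°. I put that down to noise, because the stage-disc fits in the wrist camera, before and after rocking, did not show it.
- **Bearing:** the ball presses down in the ring with roughly 12 N, judged from the change in wrist force since the mount hung free. The arm was still.
- **Other things:** in the last scene picture nothing else on the bench looked moved. I judged that by eye and did not measure it.

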